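# Gauge a piping coupling nut and sort it

### The arm

A 7-joint arm with a two-finger parallel gripper is mounted at the origin on a cart in front of the work surface, level with it; the furniture and walls round the work are solid. World frame = base frame: x ahead of the robot, y to its left, z up, the work surface at z = 0. Lengths are in m, angles in rad, forces in N, time in s.
With the tool pointing down it reaches from about 0.35 to 0.775 m from the base axis. Payload 3.1 kg.
Tool frame: the origin (TCP) lies at the centre of the arm's flange, where the gripper is bolted on; the fingertips stand 173 mm ahead of it and the grasp point (between the pads) lies 155 mm ahead of it; z points along the fingers, y is the line along which they close (so a half turn about z gives the same grasp; the last joint's range is limited). The gripper opens to 85 mm and grips with 20 to 120 N. Pads are 22 mm wide; open, the fingers measure 114 mm over their backs; the gripper's body (76 mm by 85 mm) begins 54 mm behind the grasp point. The pads swing forward as they close: fully open they stand 13 mm farther back than shut.
Start: joints at [1.161, 0.311, 0.014, 1.512, -0.004, 1.319, -0.027], TCP at [0.198, -0.513, 0.405] pointing down, gripper open.
Joint ranges: [-2.7, 2.7], [-0.3, 1.91], [-1.27, 1.3], [0.12, 2.57], [-1.44, 4.58], [0.2, 2.03], [-3.05, 3.05]. Speed limits (rad/s): [2.79, 2.79, 3.14, 3.14, 3.14, 3.14, 3.14].

### API

Orientations are given as a unit quaternion [x, y, z, w].
In Python, from bench import ctrl gives the robot as it stands.
- The arm moves only by the tool carry_out, never from a script. Its arguments are lists of equal length, an entry for each row: "jaw": the gripper command: -1 is shut, 1 is fully open, values between are in proportion; "linear": the shift along the tool's x, y, z in mm, a list of three; "twist": the turn about the tool's z in degrees. A call has 1 to 20 rows; each row shifts and turns the commanded pose from where the row before left it, along the tool's axes as they then stand; what a row does not reach is not made up. A row lasts 1/10 s, in which the tool goes at most 50 mm and 8.59 degrees, less where a joint would pass 70% of its speed; a pose out of reach is approached as far as the arm can. A call is refused whole if a number of a shift passes 50 or a number of a turn 8.59, either way. A call with a gripper value outside its range is refused whole. The fingers move at their own pace and stop on an object; "newtons" is the grip in N (left out, the last holds). Time passes only in rows, so rows that do not move let the fingers close. It gives the time, the measured TCP pose, the force, the opening and the grip force at its end, in the units of the state.
- ctrl.get_state(): the state, without advancing time (a new reading comes with each control period).
- ctrl.grab_frame(name): name is "scene" or "top" or "wrist"; returns a dict with "pixels" (400x640x3 uint8, blue, green, red), "K" (3x3 intrinsics, pixels), "R" (3x3) and "t" (3): a world point X has camera coordinates R X + t. Camera axes: x right, y down, z forward; pixel columns grow to the right and rows downward; lengths in m; the calibration is good to about 2 mm. A picture is of the moment at which its call begins. There is no depth.
- ctrl.job_done(): hands the job in; it is judged then, once.
The state is a dict: "time": time; "joint_positions": joint angles; "dq": joint speeds; "effort": joint torques, N m; "ee_pos": TCP position; "tool_rot": TCP orientation; "contact_force": force on the tool from outside, world axes, zero at the start; "ft_torque": the same for the moment, N m; "grip_width": opening from 0.0 (shut) to 1.0 (fully open); "finger_force": force on a finger pad.
Only numpy, scipy, OpenCV 4.12 (cv2) and the standard library are available. Lean on these libraries where they do the work, as an engineer would, in place of code of your own. Each camera call takes 0.05 s, during which the arm holds its last target. There are 200 camera calls.

### The job

Check the piping nut on the threaded plug gauge: set it on the plug and screw it down clockwise until it either turns fully home or catches part way - feel for it, and do not force it. Then unscrew it, lift it off and set it down upright, without dropping it, in the square wooden tray if it went fully home, or in the round steel dish if it caught. Leave the other things alone.

Things in the scene. Friction and masses are not known exactly. Their poses are not given: they have to be found in the camera images.
- collar_mid (a point): the nut to be checked: knurled aluminium cap, 47 mm round, 40 mm high, open below, 24 mm hole in its top; standing open end down. Two flat pads 24 mm wide, 50 mm apart, faces along its y: the grip. Two lugs inside along its x, undersides 4 mm above its rim, 5 mm high and wide, enter the gauge's threads. Alike after half a turn. Point: on the axis, 20 mm above the rim; z up. 60-120 g
- gauge: fixed gauge: steel foot 90 mm round, 12 mm high, its top the shoulder; on it a 35 mm plug, top at 44 mm, with two coarse right-hand threads. Origin: axis at table height; z up. Gaps for the nut's lugs lie along its x (a bar on the foot points at each). The nut drops in with its x along the gauge's x (within 0.15 rad, 1 mm), rim 16.5 mm above the table, and turns clockwise from above
- tray_floor (a point): square wooden tray, fixed, for nuts that went fully home: 130 mm square, rim 11 mm high, inside 120 mm; the point is the centre of its inner floor, 5 mm above the table
- dish_floor (a point): round steel dish, fixed, for nuts that caught: 136 mm round, rim 11 mm high; the point is the centre of its inner floor (about 126 mm wide), 5 mm above the table
- gauge_top (a point): centre of the plug's top, 44 mm over the table. Turning: level for 0.3 rad, then the nut sinks evenly 4.5 mm by 1.2 rad (about 1 mm play); a good nut meets a hard stop at 1.3 rad, rim on the shoulder; a bad one, alike from outside, catches hard on a fault inside, between 0.5 and 1.0 rad. Free turning takes under 0.05 N m; stop when 0.07 N m or 2.5 N sideways builds up, within 0.05 rad of touching; over 50 N between nut and gauge counts as forced
- ring_cutter: bystander: steel ring cutter, 53 mm round, 26 mm high, loose; origin at the centre of its underside
- nozzle_a: bystander: steel cone nozzle, 30 mm round, 40 mm high, loose; origin at the centre of its underside
- nozzle_b: bystander: steel cone nozzle, 27 mm round, 36 mm high, loose; origin at the centre of its underside
Things that resemble listed ones, but are neither listed nor needed, are in the scene too. There is more than one size of the part that bears collar_mid; the job needs the larger. There is more than one size of the gauge; the one meant has the size given above.

How it is judged:
By the outcome, as a careful person would: the job done as asked, in the order asked, and still so for the second after the job is handed in, with the robot touching nothing.
It also fails if it takes over 72 s, if anything falls off the work surface, if the arm or the gripper's body presses on something with over 40 N, if the wrist force passes 120 N, or if a joint passes its speed limit or range.

## Working session

There is one attempt and no reset: what is moved stays moved. The work goes in short steps, Python scripts to look and compute and a tool call to move; the robot and the scene stay as the last step left them, time stands still between calls to the robot, and variables do not carry over. Pictures are saved under pics/ and viewed, at most 10 in all, crops included, and the job is handed in when it is done.

Besides the shell and the picture viewer there is one more tool, called by a JSON object that holds its "fn" and its "kwargs". carry_out: Moves the arm, as the interface text tells. Its arguments: {"type":"object","properties":{"jaw":{"type":"array"},"linear":{"type":"array"},"twist":{"type":"array"},"newtons":{"type":"number"}},"required":["jaw","linear","twist"]}

```bash
mkdir -p pics
cat > h.py <<'E'
import numpy as np, cv2
from bench import ctrl
def grab(n):
    f=ctrl.grab_frame(n); return {k:np.array(v) for k,v in f.items()}
def ray(f,u,v,z):
    R,t=f["R"],f["t"].ravel(); c=-R.T@t
    d=R.T@np.linalg.inv(f["K"])@np.array([u,v,1.]); return c+d*(z-c[2])/d[2]
def proj(f,X):
    p=f["K"]@(f["R"]@np.array(X)+f["t"].ravel()); return p[:2]/p[2]
E
python3 - <<'E'
from h import *
import pickle
for n in ["top","scene","wrist"]:
    f=grab(n); pickle.dump(f,open(n+".pkl","wb")); cv2.imwrite(f"pics/{n}0.png",f["pixels"])
    print(n,f["K"].tolist(),(-f["R"].T@f["t"].ravel()).round(3), f["R"].round(2).tolist())
print(ctrl.get_state())
E
```

```text
top [[376.7678421352853, 0.0, 325.14239785351333], [0.0, 376.7678421352853, 197.98609812819348], [0.0, 0.0, 1.0]] [ 0.481 -0.057  1.065] [[-0.01, -1.0, 0.0], [-0.99, 0.01, -0.11], [0.11, -0.0, -0.99]]
scene [[370.33228009811813, 0.0, 327.92639817101133], [0.0, 370.33228009811813, 205.4237117130242], [0.0, 0.0, 1.0]] [0.167 0.414 0.634] [[-0.74, -0.67, -0.02], [-0.45, 0.52, -0.73], [0.5, -0.54, -0.68]]
wrist [[355.0241479217199, 0.0, 319.4773993646099], [0.0, 355.0241479217199, 195.38149243542247], [0.0, 0.0, 1.0]] [ 0.267 -0.487  0.372] [[0.36, -0.93, -0.0], [-0.89, -0.34, 0.29], [-0.27, -0.1, -0.96]]
{'time': 0.15, 'joint_positions': array([ 1.16134299,  0.31155753,  0.01398974,  1.51269226, -0.00441968,
        1.31921416, -0.02718733]), 'dq': array([-0.00052492, -0.00104165,  0.0016457 , -0.00391797, -0.00088213,
        0.00052681, -0.00151341]), 'effort': array([ 6.46927456e-04, -3.80279481e+01,  1.46436514e-01, -2.30849433e+01,
        1.23039764e-02,  9.76486917e-03,  2.74628883e-05]), 'ee_pos': array([ 0.1976823 , -0.51298682,  0.40386035]), 'tool_rot': array([ 9.83133779e-01,  1.82885554e-01, -1.97606048e-04, -8.98725859e-04]), 'contact_force': array([-0.15837724, -0.4189207 ,  0.32526468]), 'ft_torque': array([-0.01967563,  0.0318673 , -0.01729078]), 'finger_force': 0.0, 'grip_width': 0.9981103352699424}
```

View pics/top0.png

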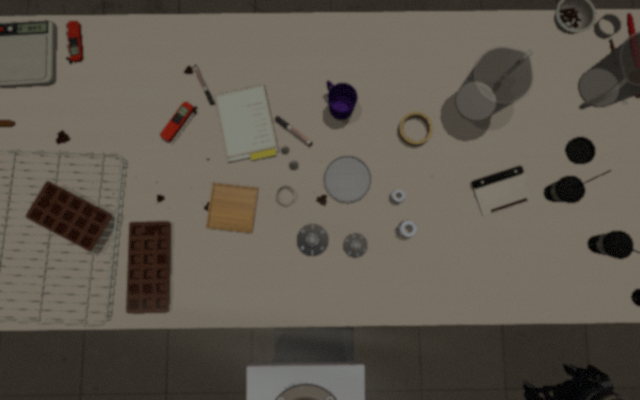

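View pics/scene0.png

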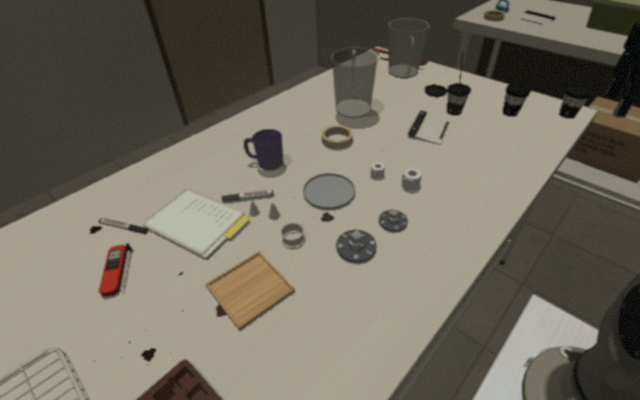

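The top view shows the larger gauge at (312,240), a smaller gauge at (355,245), the larger nut at (407,229) and a smaller one at (398,196). The dish is at (347,179), the tray at (233,207), the ring cutter at (286,196), and the nozzles at (286,150) and (294,165). The scene view agrees: big nut (412,178), big gauge (356,245).

Run:
```python
from h import *
import pickle
T=pickle.load(open("top.pkl","rb")); S=pickle.load(open("scene.pkl","rb"))
for n,(u,v),z,s in [("gauge",(312,240),.012,(356,245)),("nut",(407,229),.04,(412,174)),("nutS",(398,196),.035,(377,167)),("dish",(347,179),.008,(329,191)),("tray",(233,207),.008,(251,290)),("gaugeS",(355,245),.012,(393,220)),("cutter",(286,196),.02,(292,234))]:
    print(n,ray(T,u,v,z).round(3),ray(S,*s,z).round(3))
big=cv2.resize(T["pixels"][140:270,200:430],None,fx=3.4,fy=3.4,interpolation=cv2.INTER_CUBIC)
cv2.imwrite("pics/topcrop.png",np.clip(big*1.6,0,255).astype(np.uint8))
# wrist camera pose relative to tool
W=pickle.load(open("wrist.pkl","rb")); s=ctrl.get_state()
from scipy.spatial.transform import Rotation as Ro
Rt=Ro.from_quat(s["tool_rot"]).as_matrix(); c=-W["R"].T@W["t"].ravel()
print("tool axes cols",Rt.round(3).tolist()," cam in tool",(Rt.T@(c-s["ee_pos"])).round(4),"cam axes in tool",(W["R"]@Rt).round(3).tolist())
```

```text
gauge [ 0.485 -0.021  0.012] [ 0.485 -0.019  0.012]
nut [ 0.511 -0.279  0.04 ] [ 0.512 -0.28   0.04 ]
nutS [ 0.602 -0.259  0.035] [ 0.601 -0.251  0.035]
dish [ 0.656 -0.121  0.008] [ 0.654 -0.118  0.008]
tray [0.58  0.201 0.008] [0.571 0.208 0.008]
gaugeS [ 0.47  -0.14   0.012] [ 0.468 -0.136  0.012]
cutter [0.608 0.051 0.02 ] [0.61  0.056 0.02 ]
tool axes cols [[0.933, 0.36, -0.001], [0.36, -0.933, 0.002], [-0.0, -0.002, -1.0]]  cam in tool [0.0744 0.0007 0.0323] cam axes in tool [[-0.0, 1.0, 0.001], [-0.957, 0.0, -0.289], [-0.289, -0.001, 0.957]]
```

View pics/topcrop.png

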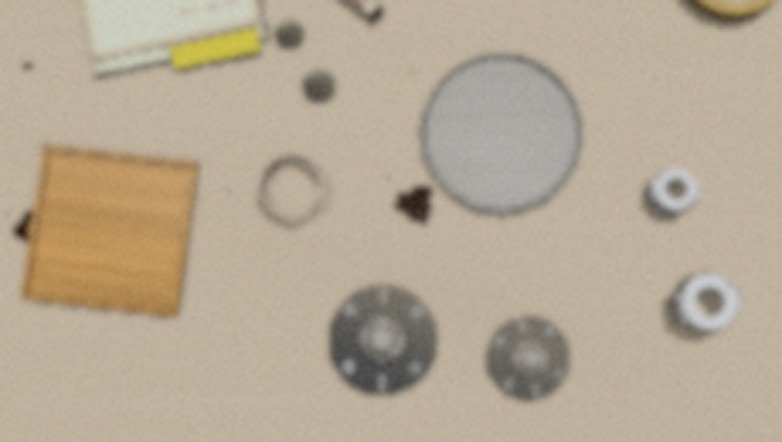

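Both views agree within about 1 cm, and the sizes match. Next I move above the nut.

{"fn": "carry_out", "kwargs": {"jaw": [1,1,1,1,1,1,1,1,1,1,1,1,1,1,1], "linear": [[15,-4,3],[29,-8,6],[29,-8,6],[29,-8,6],[29,-8,6],[29,-8,6],[29,-8,6],[29,-8,6],[29,-8,6],[29,-8,6],[29,-8,6],[29,-8,6],[29,-8,6],[29,-8,6],[0,0,0]], "twist": [0,0,0,0,0,0,0,0,0,0,0,0,0,0,0], "newtons": 30}}

```text
time: 1.65
ee_pos: [0.5285, -0.2646, 0.3223]
tool_rot: [0.982, 0.188, 0.001, -0.003]
contact_force: [-0.5, 1.8, 0.2]
grip_width: 0.997
finger_force: 0.0
```

Run:
```python
from h import *
import pickle
f=grab("wrist"); pickle.dump((f,ctrl.get_state()),open("w1.pkl","wb")); cv2.imwrite("pics/w1.png",f["pixels"])
s=ctrl.get_state(); print(s["ee_pos"],s["tool_rot"],s["joint_positions"].round(3),s["contact_force"],s["ft_torque"])
print("nut expected px",proj(f,[.511,-.279,.04]))
```

```text
[ 0.52675677 -0.26718367  0.32266932] [ 9.82498443e-01  1.86263138e-01  1.23085424e-04 -1.68478076e-03] [ 0.564  0.457 -0.174  1.514  0.08   1.179 -0.819] [-0.9273855   0.11046263 -0.20487299] [-0.0739216  -0.00244578  0.01363468]
nut expected px [329.63838269 222.69619134]
```

View pics/w1.png

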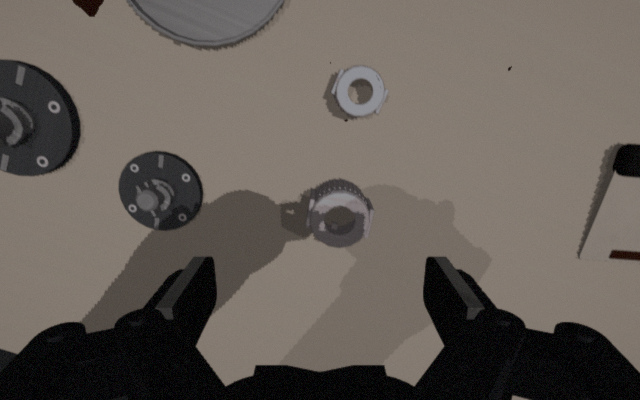

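The wrist view has the large nut centred near (341,218), with pads at its left and right roughly along the closing line. The large gauge is at the left (10,115), partly cut off. I'll zoom in on the nut.

Run:
```python
from h import *
import pickle
f,s=pickle.load(open("w1.pkl","rb")); im=f["pixels"]
c=im[160:270,270:410]; b=cv2.resize(c,None,fx=5,fy=5,interpolation=cv2.INTER_CUBIC); cv2.imwrite("pics/w1c.png",np.clip(b*1.3,0,255).astype(np.uint8))
g=im.max(2)
print(g[160:270:10,280:400:6])
```

```text
[[135 134 135 138 134 134 133 134 134 133 135 134 133 135 135 132 133 133
  137 134]
 [135 134 131 135 136 134 134 135 134 134 135 132 134 132 135 134 134 136
  135 132]
 [134 134 133 135 135 136 134 135 105  69  64 104 134 133 135 135 135 135
  134 132]
 [134 135 137 137 117  79  59  59  76  82  89  81  68  69 118 116 119 118
  119 118]
 [133 119 129 119  67 112  65 142 143 141 144 141 131 134  65 112 119 119
  118 120]
 [ 71  87 109  69  67  87 113 127 110  69  72  64 118 125 133 105 119 123
  119 120]
 [ 78  68  65  67  64  67  73  77  65  70  68  68  60  73 117 124 116 117
  118 120]
 [ 86  82  68  68  66  66  73 116  59  56  51  52  70  69  98 113 120 117
  121 118]
 [ 85  90 105 109 131 135 116  71  75  76  70  71  72  85 116 120 117 120
  117 118]
 [ 82 134 135 134 135 136 132 132 134 131 136 126 120 119 121 117 120 119
  118 117]
 [136 136 133 132 135 133 135 136 137 134 133 134 135 119 116 118 117 118
  120 116]]
```

View pics/w1c.png

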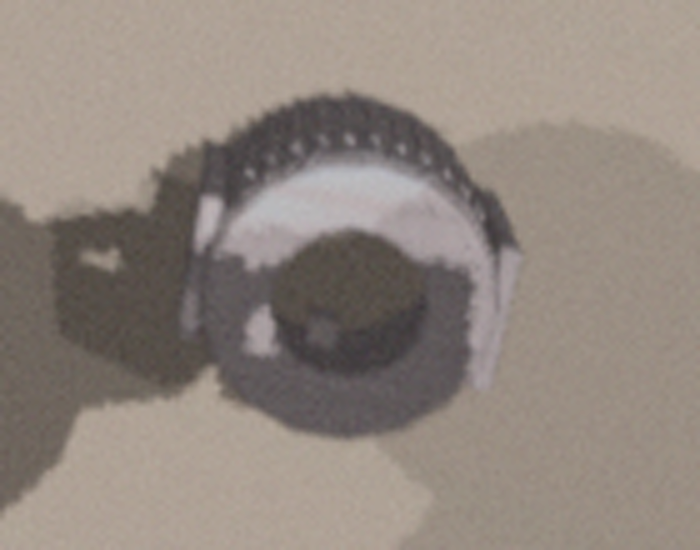

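The pads' outer edges are clear in the crop: left from (312,199) to (307.6,226.5), right from (374,210) to (367.6,237.7) in full-image pixels. The hole centre is at about (340,220).

Run:
```python
from h import *
import pickle
from scipy.spatial.transform import Rotation as Ro
f,s=pickle.load(open("w1.pkl","rb"))
Rt=Ro.from_quat(s["tool_rot"]).as_matrix()
for z in (.034,.04):
    P=[ray(f,*p,z) for p in [(312,199),(307.6,226.5),(374,210),(367.6,237.7)]]
    L=(P[0]+P[1])/2;R=(P[2]+P[3])/2
    pad=np.linalg.norm(P[0]-P[1]),np.linalg.norm(P[2]-P[3])
    ctr=(L+R)/2; y=(L-R); 
    yaw=[np.degrees(np.arctan2(*(Rt.T@v)[[1,0]])) for v in (y,P[0]-P[1],P[2]-P[3])]
    print(z,"ctr",ctr.round(4),"pads",np.round(pad,4),"sep",np.linalg.norm(y).round(4),"ang in tool (y, pad, pad)",np.round(yaw,1))
    d=Rt.T@(ctr-s["ee_pos"]); print("in tool",(d*1000).round(1))
# top face ellipse centre: disc 47 mm at z=.04: bounds
print("hole",ray(f,340,220-1.5,.04).round(4))
```

```text
0.034 ctr [ 0.5152 -0.2864  0.034 ] pads [0.0226 0.0232] sep 0.0478 ang in tool (y, pad, pad) [-79.4   8.8   9.7]
in tool [-18.   14.6 288.6]
0.04 ctr [ 0.5171 -0.2852  0.04  ] pads [0.022  0.0227] sep 0.0467 ang in tool (y, pad, pad) [-79.4   8.8   9.7]
in tool [-15.8  14.2 282.6]
hole [ 0.517 -0.285  0.04 ]
```

The hole width (31.6 px, giving 24 mm at z = 0.04) confirms this is the large nut. I'll centre on it, twist +9.5° and descend for a closer look.

{"fn": "carry_out", "kwargs": {"jaw": [1,1,1,1,1,1,1], "linear": [[-8,7,10],[-8.5,7.4,20],[0,0,20],[0,0,15],[0,0,7.5],[0,0,0],[0,0,0]], "twist": [0,0,3,4,2.5,0,0]}}

```text
time: 2.4
ee_pos: [0.5134, -0.2923, 0.2511]
tool_rot: [0.995, 0.1, -0.0, 0.0]
contact_force: [0.7, 0.3, 0.1]
grip_width: 0.998
finger_force: 0.0
```

Run:
```python
from h import *
import pickle
f=grab("wrist"); s=ctrl.get_state(); pickle.dump((f,s),open("w2.pkl","wb")); im=f["pixels"]
cv2.imwrite("pics/w2.png",np.clip(cv2.resize(im[150:330,220:420],None,fx=3.3,fy=3.3,interpolation=cv2.INTER_CUBIC)*1.4,0,255).astype(np.uint8))
print(s["ee_pos"],s["tool_rot"],s["joint_positions"].round(2))
```

```text
[ 0.51386411 -0.29206516  0.25162808] [9.94960039e-01 1.00270627e-01 1.28608097e-04 5.52273310e-04] [ 0.57  0.52 -0.12  1.6   0.07  1.02 -0.94]
```

View pics/w2.png

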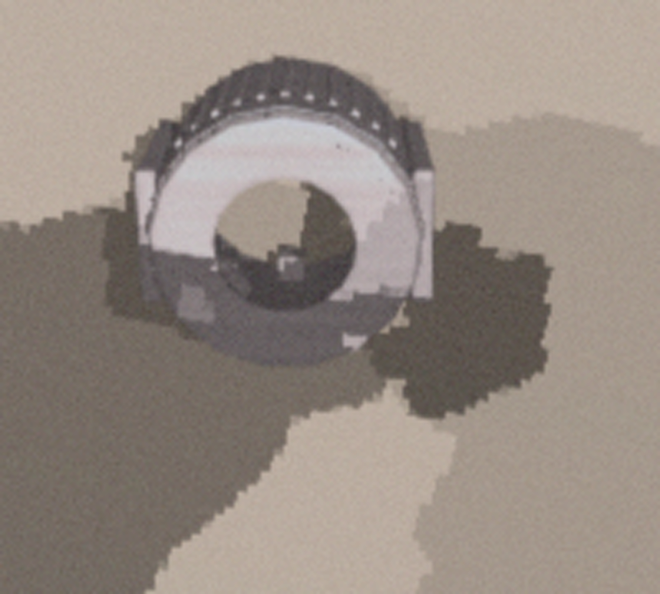

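The nut is centred between the fingers, with the hole at about (306.4,224.2) and the pad edges vertical, so the yaw is aligned.

```bash
cat >> h.py <<'E'
from scipy.spatial.transform import Rotation as Ro
def intool(s,P): return (Ro.from_quat(s["tool_rot"]).as_matrix().T@(np.array(P)-s["ee_pos"]))*1000
E
python3 - <<'E'
from h import *
import pickle
f,s=pickle.load(open("w2.pkl","rb"))
px=lambda x,y:(x/3.3+220-.35,y/3.3+150-.35)
def m(l,r,t,b,z):
    cx,cy=(l+r)/2,(t+b)/2
    A,B,C,D=[intool(s,ray(f,*px(*p),z)) for p in [(cx,t),(cx,b),(l,cy),(r,cy)]]
    print(z,"x",((A+B)/2)[0].round(1),"y",((C+D)/2)[1].round(1),"dx",(A-B)[0].round(1),"dy",(C-D)[1].round(1))
m(147,420,112,365,.04); m(214,356,180,310,.04); m(138,434,170,299,.04);m(138,434,170,299,.035);
E
```

```text
0.04 x 4.0 y -6.9 dx 44.2 dy -44.6
0.04 x 3.4 y -6.6 dx 22.8 dy -23.2
0.04 x 5.3 y -6.5 dx 22.5 dy -48.3
0.035 x 3.4 y -6.7 dx 23.1 dy -49.6
```

{"fn": "carry_out", "kwargs": {"jaw": [1,1,1,1,1,1,1,1,-1,-1,-1,-1,-1,-1,-1,-1], "linear": [[1.7,-3.4,0],[1.8,-3.3,10],[0,0,15],[0,0,15],[0,0,15],[0,0,12],[0,0,6.5],[0,0,0],[0,0,0],[0,0,0],[0,0,0],[0,0,0],[0,0,0],[0,0,0],[0,0,0],[0,0,0]], "twist": [0,0,0,0,0,0,0,0,0,0,0,0,0,0,0,0], "newtons": 30}}

```text
time: 4.05
ee_pos: [0.5171, -0.2838, 0.1787]
tool_rot: [0.995, 0.101, 0.001, 0.001]
contact_force: [-0.1, 0.9, 5.7]
grip_width: 0.579
finger_force: 32.1
```

{"fn": "carry_out", "kwargs": {"jaw": [-1,-1,-1,-1,-1,-1,-1,-1,-1,-1,-1,-1,-1,-1,-1,-1,-1,-1,-1,-1], "linear": [[0,0,-5],[0,0,-10],[0,0,-20],[0,0,-25],[0,0,-20],[-2,-10,-5],[-5,-21,-5],[-5,-21,-5],[-5,-21,-5],[-5,-21,-6],[-5,-21,-6],[-5,-21,-6],[-5,-21,-6],[-5,-21,-6],[-5,-21,-6],[-5,-21,-6],[-5,-21,-6],[-5,-22,-5],[0,0,0],[0,0,0]], "twist": [0,0,3,5,3.5,0,0,0,0,0,0,0,0,0,0,0,0,0,0,0]}}

```text
time: 6.05
ee_pos: [0.4535, -0.0201, 0.3301]
tool_rot: [1.0, 0.002, -0.001, 0.0]
contact_force: [0.8, -1.1, -1.8]
grip_width: 0.577
finger_force: 31.5
```

Run:
```python
from h import *
import pickle
f=grab("wrist"); s=ctrl.get_state(); pickle.dump((f,s),open("w3.pkl","wb")); im=f["pixels"]
cv2.imwrite("pics/w3.png",np.clip(im*1.5,0,255).astype(np.uint8))
print(s["ee_pos"],s["tool_rot"],s["joint_positions"].round(2),s["contact_force"],s["ft_torque"],s["grip_width"])
print(proj(f,[.485,-.02,.044]),proj(f,[.485,-.02,.012]))
```

```text
[ 0.4537006  -0.02104384  0.33003089] [ 9.99999148e-01  1.00582660e-03 -7.27950239e-04  4.02732621e-04] [ 0.19  0.19 -0.21  1.87  0.04  1.09 -1.6 ] [-0.29668852 -0.62648533 -0.51667781] [-0.07801866 -0.01996143 -0.00109813] 0.5805115583400593
[318.75374559 150.22566196] [318.82797039 143.52939931]
```

View pics/w3.png

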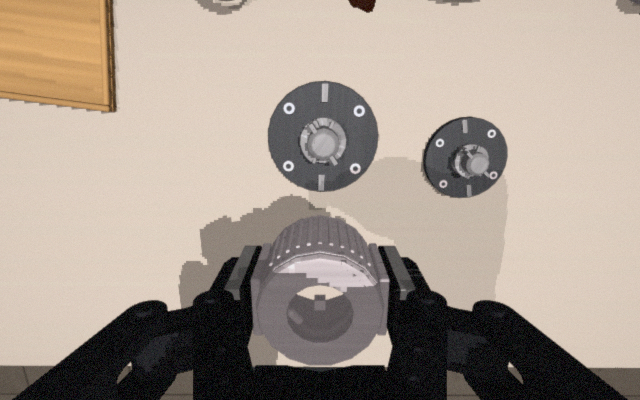

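The wrist view shows the large gauge's foot centred near (323,136), with bars at (325,93) and (321,183). The nut is held square, its hole near (320,312). I'll fit the foot circle, the bars and the nut's hole.

Run:
```python
from h import *
import pickle
f,s=pickle.load(open("w3.pkl","rb")); im=f["pixels"]; g=im.max(2)
m=((g<75)*255).astype(np.uint8); m[:, :255]=0; m[:,392:]=0; m[198:]=0; m[:70]=0
m=cv2.morphologyEx(m,cv2.MORPH_CLOSE,np.ones((5,5)))
c=max(cv2.findContours(m,cv2.RETR_EXTERNAL,cv2.CHAIN_APPROX_NONE)[0],key=cv2.contourArea)
h=cv2.convexHull(c); P=np.array([intool(s,ray(f,*p,.012)) for p in c[:,0].astype(float)])
(cx,cy),r=cv2.minEnclosingCircle(P[:,:2].astype(np.float32)); A=np.c_[2*P[:,:2],np.ones(len(P))]; q=np.linalg.lstsq(A,(P[:,:2]**2).sum(1),rcond=None)[0]
print("foot minenc",cx,cy,r,"lsq",q[:2],np.sqrt(q[2]+q[:2]@q[:2]))
# bars
for (u0,u1,v0,v1) in [(316,334,80,106),(312,330,172,193)]:
    sub=g[v0:v1,u0:u1].astype(float); w=(sub>75)&(sub<150); 
    n,l,st,ce=cv2.connectedComponentsWithStats(w.astype(np.uint8)); k=1+np.argmax(st[1:,4]); 
    print("bar",st[k],intool(s,ray(f,u0+ce[k][0],v0+ce[k][1],.012)))
# plug top: bright disc
sub=g[115:175,295:350]; print(sub[::4,::3])
print(g[280:350:5,320], g[312,280:362:3])
```

```text
foot minenc 35.89804458618164 1.650311827659607 43.991722106933594 lsq [37.09089578  1.69219156] 42.77164478589125
bar [  5   3   8  19 139] [ 71.75695753   2.90787649 317.92913707]
bar [  0   2  18  19 140] [-2.14177521e+00  2.94886663e-01  3.18034685e+02]
[[ 63  62  65  58  62  62  63  63  57  67  63  68  62  65  58  66  62  60
   66]
 [ 63  64  61  64  63  61  53  81 122 126 126 102  90  65  60  60  59  60
   65]
 [ 57  63  59  64  71  66  90 120 110 134 123 108 116  94  89  55  58  62
   63]
 [ 61  61  61  61  78 116 123  90  69  56  59  68 118 109 104 104  53  61
   62]
 [ 59  60  65 120  98  85 122 115  98 100  98  98  93  81 104 107  92  52
   62]
 [ 58  64 123 133 102  80  95 107 122 130 123 114 103  97  78  95 103  57
   64]
 [ 58  41 118 123  91  93 109 124 127 125 121 123 125 101  95  94 114  73
   65]
 [ 59  38 118 111  74  90 122 126 122 119 119 124 120 113  90 105 123  67
   61]
 [ 60  54  95 113  69  89 119 121 118 123 122 119 122 111  90 119 132  63
   59]
 [ 57  60  48 116 100  87  92 116 114 119 116 120 116  92  90 115  88  62
   59]
 [ 61  61  60  70 107  80  75  88 107 113 112 106  86  83 109 121  51  61
   59]
 [ 61  62  62  58  56 113 106  76  68  78  84  72 113 117  64  52  53  61
   61]
 [ 62  58  59  62  56  43  77  58  50  53  54  44  63 120  95  61  55  63
   62]
 [ 60  59  63  60  60  61  62  57  62  63  62  59  65  63  61  57  57  61
   76]
 [ 59  61  63  58  56  60  62  61  60  55  59  60  62  62  60  61  61  55
   50]]
[141 127 150  78  66  82  67  60  59  60  64  63  60  84] [82 82 71 81 86 73 63 65 62 63 65 58 63 60 65 65 60 60 63 61 65 64 58 64
 59 83 81 82]
```

```bash
cat > rad.py <<'E'
from h import *
from scipy.optimize import least_squares
from scipy.ndimage import map_coordinates, gaussian_filter1d
def circ(f,s,c0,ztool,r0,dr,sign,angs):
    """robust circle fit from radial edges, in the tool frame (mm)"""
    g=cv2.GaussianBlur(f["pixels"].max(2),(3,3),0).astype(float); Rt=Ro.from_quat(s["tool_rot"]).as_matrix()
    rr=np.arange(r0-dr,r0+dr,.2); P=[]
    for a in np.radians(angs):
        X=np.array([[c0[0]+r*np.cos(a),c0[1]+r*np.sin(a),ztool] for r in rr])
        u=np.array([proj(f,s["ee_pos"]+Rt@x/1000) for x in X])
        d=sign*np.gradient(gaussian_filter1d(map_coordinates(g,[u[:,1],u[:,0]],order=1),2)); k=d.argmax()
        if d[k]>1: P.append(X[k,:2])
    P=np.array(P); q=least_squares(lambda q:np.hypot(*(P-q[:2]).T)-q[2],[*c0,r0],loss="soft_l1",f_scale=.3)
    return q.x.round(2),len(P),np.median(abs(q.fun)).round(2)
E
python3 - <<'E'
from rad import *
import pickle
f,s=pickle.load(open("w3.pkl","rb")); H=s["ee_pos"][2]*1000; a=np.arange(0,360,5)
print("foot",circ(f,s,(36,1.6),H-12,45,5,1,a))
print("foot up",circ(f,s,(36,1.6),H-12,45,5,1,np.arange(-95,140,5)))
print("plug inner",[circ(f,s,(36,1.6),H-44,r,3,-1,a) for r in (11,17.5)])
for z in (138.7,):
    print("hole",circ(f,s,(0,0),z,12,3,1,a),"hole up",circ(f,s,(0,0),z,12,3,1,np.arange(-60,65,5)))
    print("disc",circ(f,s,(0,0),z,22.5,3,-1,np.arange(-180,180,5)))
f,s=pickle.load(open("w2.pkl","rb")); H=s["ee_pos"][2]*1000
print("nut before: hole",circ(f,s,(3.4,-6.6),H-40,12,3,1,a),"disc",circ(f,s,(3.4,-6.6),H-40,22.5,3,-1,a))
# bars in w3
f,s=pickle.load(open("w3.pkl","rb")); g=f["pixels"].max(2)
print(g[84:102:3,314:336]);print(g[172:193:3,310:332])
E
```

```text
foot (array([35.92,  1.68, 44.27]), 72, np.float64(0.1))
foot up (array([35.93,  1.72, 44.25]), 47, np.float64(0.07))
plug inner [(array([37.22,  1.83,  9.56]), 72, np.float64(0.5)), (array([37.93,  1.62, 16.49]), 62, np.float64(0.18))]
hole (array([-0.64, -0.48, 11.91]), 68, np.float64(0.18)) hole up (array([ 1.97, -0.21,  9.91]), 21, np.float64(0.31))
disc (array([-2.04, -0.09, 22.94]), 57, np.float64(0.63))
nut before: hole (array([ 3.51, -6.83, 11.65]), 72, np.float64(0.1)) disc (array([ 3.52, -6.5 , 21.84]), 55, np.float64(0.29))
[[ 61  65  64  64  63  63  65  78 119 129 128 123 121 123  90  68  63  60
   64  63  61  68]
 [ 67  64  65  65  63  63  63  78 125 133 129 126 128 127  88  64  63  63
   60  62  70  64]
 [ 63  64  63  64  63  62  67  80 127 130 131 123 125 125  81  61  66  65
   63  61  66  67]
 [ 63  65  68  66  64  64  63  78 128 130 125 124 123 119  73  62  63  61
   64  63  67  64]
 [ 64  64  62  64  62  61  68  85 128 132 127 125 123 113  70  62  67  67
   65  62  63  64]
 [ 63  63  64  65  62  63  64  85 128 129 125 123 123 106  68  65  60  64
   61  65  66  62]]
[[ 65  59  61  60  60  58  58  54  61  61  57  59  62  61  57  63  59  59
   59  59  57  63]
 [ 62  59  58  62  63  59  59  61  87 119 118 112 109 109  96  66  62  57
   58  62  61  59]
 [ 59  66  59  61  58  60  61  60  86 120 121 117 119 116  85  61  64  56
   60  61  63  64]
 [ 53  54  53  50  55  58  59  56  85 120 118 106 102 102  72  59  47  54
   53  50  54  58]
 [ 55  55  50  49  53  46  44  46  85 117 114 100 104  99  59  51  56  54
   52  50  49  49]
 [ 51  52  52  49  53  53  52  50  81 103 103  99 101  98  61  53  54  51
   53  49  46  52]
 [ 89  82  79  73  70  68  60  62  70  83  80  81  83  82  58  59  57  64
   62  60  61  64]]
```

Foot fit: centre at tool (35.9, 1.7) mm, radius 44.3 mm (45 expected). The bars are about +2.1° off the tool's x. The nut in hand is at about (-0.5, -0.3). I move over the plug with the rim still above its top.

{"fn": "carry_out", "kwargs": {"jaw": [-1,-1,-1,-1,-1,-1,-1,-1,-1], "linear": [[10,0.5,10],[14,0.7,20],[12.3,0.7,20],[0,0,20],[0,0,15],[0,0,10],[0,0,6],[0,0,0],[0,0,0]], "twist": [0,0,0,1,1.1,0,0,0,0]}}

```text
time: 7.0
ee_pos: [0.4909, -0.0227, 0.2302]
tool_rot: [1.0, -0.018, 0.001, 0.0]
contact_force: [-0.7, 0.3, -1.4]
grip_width: 0.581
finger_force: 31.5
```

```bash
cat > st.py <<'E'
from h import *
n=4; S=[]
for _ in range(n): grab("wrist"); S.append(ctrl.get_state())
m=lambda k:np.mean([s[k] for s in S],0)
q=m("tool_rot"); print("t",round(S[-1]["time"],2),"pos",m("ee_pos").round(4),"yaw",np.degrees(2*np.arctan2(q[1],q[0])).round(2),"F",m("contact_force").round(2),"M",m("ft_torque").round(3),"grip",m("grip_width").round(3), "sd",np.std([s["contact_force"] for s in S],0).round(2),np.std([s["ft_torque"] for s in S],0).round(3))
E
python3 st.py
```

```text
t 7.2 pos [ 0.491  -0.0226  0.2305] yaw -2.02 F [ 0.41  0.33 -1.01] M [0.006 0.009 0.008] grip 0.581 sd [0.43 0.23 0.36] [0.025 0.04  0.025]
```

{"fn": "carry_out", "kwargs": {"jaw": [-1,-1,-1,-1,-1,-1], "linear": [[0,0,2],[0,0,2],[0,0,2],[0,0,2],[0,0,2],[0,0,0]], "twist": [0,0,0,0,0,0]}}

```text
time: 7.8
ee_pos: [0.4903, -0.0225, 0.2193]
tool_rot: [1.0, -0.018, -0.0, 0.0]
contact_force: [-0.2, 0.7, -1.3]
grip_width: 0.582
finger_force: 31.5
```

```bash
python3 st.py
```

```text
t 8.0 pos [ 0.4905 -0.0225  0.2196] yaw -2.02 F [ 0.05  0.09 -0.79] M [ 0.022 -0.015  0.006] grip 0.58 sd [0.37 0.26 0.54] [0.028 0.034 0.031]
```

{"fn": "carry_out", "kwargs": {"jaw": [-1,-1,-1,-1,-1], "linear": [[0,0,1.5],[0,0,1.5],[0,0,1.5],[0,0,1.5],[0,0,0]], "twist": [0,0,0,0,0]}}

```text
time: 8.5
ee_pos: [0.4904, -0.0225, 0.2134]
tool_rot: [1.0, -0.018, -0.0, 0.0]
contact_force: [0.6, 0.4, -1.7]
grip_width: 0.581
finger_force: 31.5
```

```bash
python3 st.py
```

```text
t 8.7 pos [ 0.4905 -0.0225  0.2136] yaw -2.02 F [ 0.08  0.36 -1.25] M [ 0.029  0.016 -0.005] grip 0.58 sd [0.19 0.67 0.22] [0.015 0.023 0.025]
```

{"fn": "carry_out", "kwargs": {"jaw": [-1,-1,-1,-1,-1,-1,-1,-1,-1,-1], "linear": [[0,0,2],[0,0,2],[0,0,2],[0,0,2],[0,0,2],[0,0,1.5],[0,0,1.5],[0,0,1.5],[0,0,1.5],[0,0,0]], "twist": [0,0,0,0,0,0,0,0,0,0]}}

```text
time: 9.7
ee_pos: [0.4904, -0.0225, 0.1975]
tool_rot: [1.0, -0.018, -0.0, 0.0]
contact_force: [0.4, 0.7, -0.9]
grip_width: 0.586
finger_force: 31.5
```

```bash
python3 st.py
```

```text
t 9.9 pos [ 0.4905 -0.0225  0.1977] yaw -2.02 F [ 0.19  0.4  -0.69] M [ 0.01  -0.012  0.019] grip 0.581 sd [0.24 0.37 0.33] [0.03  0.037 0.025]
```

{"fn": "carry_out", "kwargs": {"jaw": [-1,-1,-1,-1,-1,-1], "linear": [[0,0,0.5],[0,0,0.5],[0,0,0.5],[0,0,0.5],[0,0,0],[0,0,0]], "twist": [0,0,0,0,0,0]}}

```text
time: 10.5
ee_pos: [0.4905, -0.0225, 0.1957]
tool_rot: [1.0, -0.018, -0.0, 0.0]
contact_force: [0.1, -0.2, -0.8]
grip_width: 0.587
finger_force: 31.5
```

```bash
python3 st.py
```

```text
t 10.7 pos [ 0.4905 -0.0225  0.1957] yaw -2.02 F [ 0.16 -0.15 -0.85] M [-0.006 -0.019 -0.023] grip 0.581 sd [0.34 0.31 0.44] [0.005 0.017 0.04 ]
```

{"fn": "carry_out", "kwargs": {"jaw": [-1,-1,-1], "linear": [[0,0,0.5],[0,0,0],[0,0,0]], "twist": [0,0,0]}}

```text
time: 11.0
ee_pos: [0.4905, -0.0225, 0.1952]
tool_rot: [1.0, -0.018, -0.0, 0.0]
contact_force: [0.4, -0.5, -1.1]
grip_width: 0.578
finger_force: 31.5
```

```bash
python3 st.py
```

```text
t 11.2 pos [ 0.4905 -0.0225  0.1952] yaw -2.02 F [ 0.   -0.37 -0.47] M [ 0.023 -0.003 -0.006] grip 0.579 sd [0.39 0.62 0.41] [0.028 0.021 0.028]
```

The nut is seated at the drop-in height and nothing is touching. Now I turn clockwise through the level part, 0.3 rad.

{"fn": "carry_out", "kwargs": {"jaw": [-1,-1,-1,-1,-1,-1,-1], "linear": [[0,0,0],[0,0,0],[0,0,0],[0,0,0],[0,0,0],[0,0,0],[0,0,0]], "twist": [2,2,2,2,2,2,0]}}

```text
time: 11.9
ee_pos: [0.4905, -0.0225, 0.1952]
tool_rot: [0.993, -0.122, -0.0, 0.0]
contact_force: [1.0, -0.7, -1.1]
grip_width: 0.58
finger_force: 31.5
```

```bash
sed -i 's/n=4/n=6/' st.py; python3 st.py
```

```text
t 12.2 pos [ 0.4905 -0.0225  0.1952] yaw -13.99 F [ 0.41 -0.05 -0.96] M [-0.007  0.012 -0.009] grip 0.58 sd [0.6  0.5  0.37] [0.021 0.023 0.015]
```

{"fn": "carry_out", "kwargs": {"jaw": [-1,-1,-1,-1,-1,-1,-1], "linear": [[0,0,0],[0,0,0],[0,0,0],[0,0,0.2],[0,0,0.2],[0,0,0.2],[0,0,0]], "twist": [2,2,2,2,2,2,0]}}

```text
time: 12.9
ee_pos: [0.4907, -0.0223, 0.1947]
tool_rot: [0.974, -0.225, 0.0, -0.0]
contact_force: [-0.4, 0.5, -0.6]
grip_width: 0.581
finger_force: 31.5
```

```bash
python3 st.py
```

```text
t 13.2 pos [ 0.4907 -0.0224  0.1947] yaw -25.98 F [ 0.07  0.66 -0.24] M [ 0.107 -0.026  0.007] grip 0.582 sd [0.55 0.19 0.58] [0.029 0.033 0.033]
```

{"fn": "carry_out", "kwargs": {"jaw": [-1,-1,-1], "linear": [[-0.1,-0.2,0.2],[0,0,0.15],[0,0,0]], "twist": [2,2,0]}}

```text
time: 13.5
ee_pos: [0.4906, -0.0225, 0.1943]
tool_rot: [0.966, -0.259, 0.0, 0.0]
contact_force: [-0.2, -0.6, 0.1]
grip_width: 0.584
finger_force: 31.5
```

```bash
python3 st.py
```

```text
t 13.8 pos [ 0.4906 -0.0224  0.1943] yaw -29.99 F [ 0.16 -0.29  0.02] M [-0.035 -0.06  -0.005] grip 0.58 sd [0.42 0.49 0.35] [0.037 0.035 0.034]
```

{"fn": "carry_out", "kwargs": {"jaw": [-1,-1], "linear": [[0,0,0.1],[0,0,0]], "twist": [2,0]}}

```text
time: 14.0
ee_pos: [0.4906, -0.0223, 0.1942]
tool_rot: [0.961, -0.276, 0.0, 0.0]
contact_force: [0.1, -0.1, 0.7]
grip_width: 0.58
finger_force: 31.5
```

```bash
python3 st.py
```

```text
t 14.3 pos [ 0.4906 -0.0223  0.1942] yaw -31.99 F [-0.   -0.27  0.24] M [-0.029 -0.054  0.006] grip 0.579 sd [0.63 0.65 0.69] [0.022 0.026 0.022]
```

{"fn": "carry_out", "kwargs": {"jaw": [-1,-1], "linear": [[0,0,0.15],[0,0,0]], "twist": [2,0]}}

```text
time: 14.5
ee_pos: [0.4905, -0.0223, 0.194]
tool_rot: [0.956, -0.292, 0.0, 0.0]
contact_force: [-0.3, -0.4, 0.6]
grip_width: 0.583
finger_force: 31.6
```

```bash
python3 st.py
```

```text
t 14.8 pos [ 0.4905 -0.0224  0.194 ] yaw -33.99 F [-0.24 -0.32 -0.04] M [-0.104 -0.06  -0.01 ] grip 0.582 sd [0.49 0.52 0.32] [0.016 0.04  0.03 ]
```

{"fn": "carry_out", "kwargs": {"jaw": [-1,-1], "linear": [[0,0,0.2],[0,0,0]], "twist": [2,0]}}

```text
time: 15.0
ee_pos: [0.4906, -0.0224, 0.1938]
tool_rot: [0.951, -0.309, 0.0, 0.0]
contact_force: [-0.2, -0.6, 0.1]
grip_width: 0.579
finger_force: 31.6
```

```bash
python3 st.py
```

```text
t 15.3 pos [ 0.4905 -0.0224  0.1938] yaw -35.99 F [-0.05 -0.96  0.18] M [-0.15  -0.064  0.009] grip 0.58 sd [0.66 0.21 0.26] [0.02  0.013 0.038]
```

{"fn": "carry_out", "kwargs": {"jaw": [-1,-1], "linear": [[0.1,0.15,0.15],[0,0,0]], "twist": [2,0]}}

```text
time: 15.5
ee_pos: [0.4905, -0.0224, 0.1936]
tool_rot: [0.945, -0.326, -0.0, 0.0]
contact_force: [-0.9, 0.2, 0.5]
grip_width: 0.579
finger_force: 31.6
```

```bash
python3 st.py
```

```text
t 15.8 pos [ 0.4905 -0.0225  0.1936] yaw -37.99 F [ 0.11 -0.75  0.34] M [-0.171 -0.084 -0.007] grip 0.58 sd [0.6  0.35 0.43] [0.035 0.04  0.021]
```

{"fn": "carry_out", "kwargs": {"jaw": [-1,-1], "linear": [[0.3,0.2,0.1],[0,0,0]], "twist": [2,0]}}

```text
time: 16.0
ee_pos: [0.4906, -0.0226, 0.1935]
tool_rot: [0.939, -0.343, -0.0, -0.0]
contact_force: [0.9, -0.1, 0.8]
grip_width: 0.586
finger_force: 31.6
```

```bash
python3 st.py
```

```text
t 16.3 pos [ 0.4906 -0.0227  0.1935] yaw -40.02 F [ 0.22 -0.08  0.06] M [-0.019 -0.035 -0.003] grip 0.58 sd [0.35 0.27 0.44] [0.025 0.016 0.015]
```

Sideways force is relieved. I continue in small steps.

{"fn": "carry_out", "kwargs": {"jaw": [-1,-1], "linear": [[0,0,0.15],[0,0,0]], "twist": [2,0]}}

```text
time: 16.5
ee_pos: [0.4906, -0.0227, 0.1933]
tool_rot: [0.934, -0.358, -0.0, 0.0]
contact_force: [0.7, 0.9, -0.5]
grip_width: 0.58
finger_force: 31.6
```

```bash
python3 st.py
```

```text
t 16.8 pos [ 0.4906 -0.0228  0.1933] yaw -41.99 F [ 0.2  -0.23 -0.22] M [-0.004 -0.029 -0.002] grip 0.581 sd [0.22 0.4  0.53] [0.035 0.032 0.018]
```

{"fn": "carry_out", "kwargs": {"jaw": [-1,-1], "linear": [[0,0,0.2],[0,0,0]], "twist": [2,0]}}

```text
time: 17.0
ee_pos: [0.4906, -0.0228, 0.1931]
tool_rot: [0.927, -0.375, -0.0, 0.0]
contact_force: [0.8, -0.4, 0.5]
grip_width: 0.58
finger_force: 31.6
```

```bash
python3 st.py
```

```text
t 17.3 pos [ 0.4906 -0.0228  0.1931] yaw -43.99 F [-0.17 -0.01 -0.23] M [-0.014 -0.018  0.002] grip 0.58 sd [0.25 0.58 0.3 ] [0.02  0.034 0.034]
```

{"fn": "carry_out", "kwargs": {"jaw": [-1,-1], "linear": [[0,0,0.2],[0,0,0]], "twist": [2,0]}}

```text
time: 17.5
ee_pos: [0.4906, -0.0228, 0.193]
tool_rot: [0.92, -0.391, 0.0, 0.0]
contact_force: [-0.4, -0.4, -0.7]
grip_width: 0.582
finger_force: 31.6
```

```bash
python3 st.py
```

```text
t 17.8 pos [ 0.4906 -0.0228  0.193 ] yaw -45.99 F [-0.01 -0.24 -0.34] M [-0.044 -0.005  0.006] grip 0.581 sd [0.51 0.58 0.44] [0.027 0.017 0.017]
```

{"fn": "carry_out", "kwargs": {"jaw": [-1,-1], "linear": [[0,0,0.2],[0,0,0]], "twist": [2,0]}}

```text
time: 18.0
ee_pos: [0.4906, -0.0229, 0.1928]
tool_rot: [0.913, -0.407, 0.0, 0.0]
contact_force: [0.7, 0.6, -0.8]
grip_width: 0.579
finger_force: 31.6
```

```bash
python3 st.py
```

```text
t 18.3 pos [ 0.4906 -0.0229  0.1928] yaw -48.0 F [ 0.71 -0.34  0.15] M [-0.135 -0.003  0.02 ] grip 0.579 sd [0.52 0.46 0.41] [0.017 0.039 0.027]
```

{"fn": "carry_out", "kwargs": {"jaw": [-1,-1], "linear": [[0.15,0.15,0.15],[0,0,0]], "twist": [2,0]}}

```text
time: 18.5
ee_pos: [0.4906, -0.0232, 0.1926]
tool_rot: [0.906, -0.423, -0.0, 0.0]
contact_force: [0.5, -1.2, -1.1]
grip_width: 0.577
finger_force: 31.6
```

```bash
python3 st.py
```

```text
t 18.8 pos [ 0.4906 -0.0231  0.1926] yaw -49.99 F [-0.21 -0.66 -0.09] M [-0.131 -0.006  0.024] grip 0.58 sd [0.65 0.45 0.37] [0.017 0.02  0.015]
```

{"fn": "carry_out", "kwargs": {"jaw": [-1,-1], "linear": [[0.2,0.2,0.15],[0,0,0]], "twist": [1.5,0]}}

```text
time: 19.0
ee_pos: [0.4906, -0.0233, 0.1925]
tool_rot: [0.9, -0.435, -0.0, -0.0]
contact_force: [-0.1, -0.7, -0.1]
grip_width: 0.576
finger_force: 31.6
```

```bash
python3 st.py
```

```text
t 19.3 pos [ 0.4906 -0.0233  0.1925] yaw -51.52 F [-0.37 -0.79 -0.33] M [-0.134  0.016 -0.013] grip 0.581 sd [0.35 0.61 0.44] [0.029 0.016 0.012]
```

{"fn": "carry_out", "kwargs": {"jaw": [-1,-1], "linear": [[0.1,0.1,0.2],[0,0,0]], "twist": [2,0]}}

```text
time: 19.5
ee_pos: [0.4906, -0.0235, 0.1923]
tool_rot: [0.893, -0.45, 0.0, 0.0]
contact_force: [-0.0, -0.5, 0.2]
grip_width: 0.583
finger_force: 31.6
```

```bash
python3 st.py
```

```text
t 19.8 pos [ 0.4906 -0.0234  0.1923] yaw -53.49 F [ 0.04 -0.71 -0.09] M [-0.158 -0.001 -0.009] grip 0.579 sd [0.17 0.49 0.39] [0.025 0.034 0.027]
```

{"fn": "carry_out", "kwargs": {"jaw": [-1,-1], "linear": [[0.25,0.2,0.15],[0,0,0]], "twist": [2,0]}}

```text
time: 20.0
ee_pos: [0.4905, -0.0237, 0.1921]
tool_rot: [0.885, -0.466, -0.0, 0.0]
contact_force: [-0.3, -0.9, 0.3]
grip_width: 0.582
finger_force: 31.6
```

```bash
python3 st.py
```

```text
t 20.3 pos [ 0.4905 -0.0237  0.1921] yaw -55.52 F [-0.17 -0.34 -0.69] M [-0.065 -0.012  0.022] grip 0.582 sd [0.53 0.27 0.3 ] [0.03  0.022 0.027]
```

{"fn": "carry_out", "kwargs": {"jaw": [-1,-1], "linear": [[0.1,0.1,0.2],[0,0,0]], "twist": [2,0]}}

```text
time: 20.5
ee_pos: [0.4905, -0.0239, 0.1919]
tool_rot: [0.877, -0.481, -0.0, 0.0]
contact_force: [0.5, -0.5, -0.4]
grip_width: 0.582
finger_force: 31.6
```

```bash
python3 st.py
```

```text
t 20.8 pos [ 0.4905 -0.0239  0.1919] yaw -57.49 F [-0.43 -0.68 -0.76] M [-0.021 -0.011 -0.007] grip 0.578 sd [0.82 0.35 0.64] [0.018 0.024 0.029]
```

{"fn": "carry_out", "kwargs": {"jaw": [-1,-1], "linear": [[0,0,0.2],[0,0,0]], "twist": [2,0]}}

```text
time: 21.0
ee_pos: [0.4905, -0.024, 0.1917]
tool_rot: [0.868, -0.496, 0.0, 0.0]
contact_force: [0.4, 0.6, -1.1]
grip_width: 0.578
finger_force: 31.6
```

```bash
python3 st.py
```

```text
t 21.3 pos [ 0.4905 -0.0239  0.1917] yaw -59.49 F [ 0.18 -0.43 -0.26] M [-0.087  0.021  0.005] grip 0.58 sd [0.35 0.18 0.55] [0.019 0.036 0.025]
```

{"fn": "carry_out", "kwargs": {"jaw": [-1,-1], "linear": [[0.1,0.1,0.2],[0,0,0]], "twist": [2,0]}}

```text
time: 21.5
ee_pos: [0.4905, -0.0241, 0.1915]
tool_rot: [0.859, -0.511, 0.0, 0.0]
contact_force: [-0.2, -0.5, -1.1]
grip_width: 0.58
finger_force: 31.5
```

```bash
python3 st.py
```

```text
t 21.8 pos [ 0.4905 -0.0241  0.1915] yaw -61.49 F [-0.18 -0.59 -0.56] M [-0.101  0.032  0.004] grip 0.581 sd [0.36 0.48 0.36] [0.022 0.016 0.029]
```

{"fn": "carry_out", "kwargs": {"jaw": [-1,-1], "linear": [[0.1,0.1,0.2],[0,0,0]], "twist": [2,0]}}

```text
time: 22.0
ee_pos: [0.4905, -0.0242, 0.1913]
tool_rot: [0.85, -0.526, 0.0, 0.0]
contact_force: [-1.1, -0.2, -0.4]
grip_width: 0.579
finger_force: 31.5
```

```bash
python3 st.py
```

```text
t 22.3 pos [ 0.4905 -0.0242  0.1913] yaw -63.49 F [-0.23 -0.25 -0.36] M [-0.078  0.012  0.012] grip 0.58 sd [0.34 0.43 0.32] [0.04  0.017 0.024]
```

{"fn": "carry_out", "kwargs": {"jaw": [-1,-1,-1,-1], "linear": [[0,0,0.15],[0,0,0.15],[0,0,0.1],[0,0,0]], "twist": [2,2,1,0]}}

```text
time: 22.7
ee_pos: [0.4905, -0.0242, 0.1909]
tool_rot: [0.827, -0.563, 0.0, 0.0]
contact_force: [-0.3, -0.1, -0.4]
grip_width: 0.586
finger_force: 31.5
```

```bash
python3 st.py
```

```text
t 23.0 pos [ 0.4905 -0.0242  0.1909] yaw -68.5 F [-0.31 -0.66 -0.19] M [-0.138  0.036  0.005] grip 0.579 sd [0.56 0.27 0.44] [0.036 0.025 0.043]
```

Past the fault window. I now creep toward the hard stop, which is expected near 74.5°.

{"fn": "carry_out", "kwargs": {"jaw": [-1,-1,-1], "linear": [[0.1,0.05,0.1],[0.1,0.05,0.1],[0,0,0]], "twist": [2,1.5,0]}}

```text
time: 23.3
ee_pos: [0.4902, -0.0243, 0.1907]
tool_rot: [0.809, -0.588, -0.0, 0.0]
contact_force: [-0.8, -0.0, 1.2]
grip_width: 0.578
finger_force: 31.7
```

```bash
python3 st.py
```

```text
t 23.6 pos [ 0.4902 -0.0243  0.1907] yaw -72.0 F [-2.07  0.12  0.9 ] M [-0.038  0.358  0.013] grip 0.579 sd [0.64 0.51 0.47] [0.023 0.05  0.022]
```

{"fn": "carry_out", "kwargs": {"jaw": [-1,-1], "linear": [[-0.1,0.3,0],[0,0,0]], "twist": [0,0]}}

```text
time: 23.8
ee_pos: [0.49, -0.0243, 0.1907]
tool_rot: [0.809, -0.588, -0.0, 0.0]
contact_force: [-2.0, 0.3, 0.1]
grip_width: 0.581
finger_force: 31.7
```

```bash
python3 st.py
```

```text
t 24.1 pos [ 0.4901 -0.0243  0.1907] yaw -72.02 F [-1.5   0.24 -0.12] M [0.052 0.353 0.029] grip 0.581 sd [0.43 0.27 0.57] [0.03  0.01  0.029]
```

The sideways push (-x, with a little +z moment) is one lug meeting the stop off-centre. I re-centre toward -x and feel again.

{"fn": "carry_out", "kwargs": {"jaw": [-1,-1], "linear": [[-0.15,0.5,0],[0,0,0]], "twist": [0,0]}}

```text
time: 24.3
ee_pos: [0.4898, -0.0244, 0.1908]
tool_rot: [0.809, -0.588, 0.0, -0.0]
contact_force: [-0.9, 0.2, -1.0]
grip_width: 0.582
finger_force: 31.6
```

```bash
python3 st.py
```

```text
t 24.6 pos [ 0.4898 -0.0244  0.1908] yaw -72.02 F [-0.24  0.36 -1.36] M [0.058 0.102 0.004] grip 0.582 sd [0.48 0.55 0.31] [0.044 0.028 0.013]
```

{"fn": "carry_out", "kwargs": {"jaw": [-1,-1], "linear": [[0,0.15,0.1],[0,0,0]], "twist": [1.5,0]}}

```text
time: 24.8
ee_pos: [0.4894, -0.0245, 0.1907]
tool_rot: [0.801, -0.599, 0.0, 0.0]
contact_force: [0.1, -0.1, -1.3]
grip_width: 0.58
finger_force: 31.6
```

```bash
python3 st.py
```

```text
t 25.1 pos [ 0.4895 -0.0245  0.1907] yaw -73.53 F [-0.74 -0.08 -0.56] M [0.039 0.165 0.019] grip 0.581 sd [0.39 0.4  0.3 ] [0.025 0.027 0.027]
```

{"fn": "carry_out", "kwargs": {"jaw": [-1,-1], "linear": [[-0.1,0.35,0.05],[0,0,0]], "twist": [1.2,0]}}

```text
time: 25.3
ee_pos: [0.4891, -0.0245, 0.1907]
tool_rot: [0.795, -0.607, 0.0, 0.0]
contact_force: [-0.9, -0.5, -0.6]
grip_width: 0.584
finger_force: 31.6
```

```bash
python3 st.py
```

```text
t 25.6 pos [ 0.4891 -0.0245  0.1907] yaw -74.73 F [-0.96  0.08  0.85] M [-0.032  0.245  0.008] grip 0.581 sd [0.21 0.43 0.24] [0.019 0.023 0.034]
```

{"fn": "carry_out", "kwargs": {"jaw": [-1,-1], "linear": [[-0.1,0.35,0],[0,0,0]], "twist": [1.2,0]}}

```text
time: 25.8
ee_pos: [0.4888, -0.0245, 0.1907]
tool_rot: [0.788, -0.615, 0.0, 0.0]
contact_force: [-1.2, 0.8, 0.2]
grip_width: 0.578
finger_force: 31.6
```

```bash
python3 st.py
```

```text
t 26.1 pos [ 0.4887 -0.0245  0.1906] yaw -75.93 F [-1.74 -0.19  1.34] M [-0.08   0.282 -0.012] grip 0.58 sd [0.52 0.45 0.68] [0.031 0.026 0.02 ]
```

{"fn": "carry_out", "kwargs": {"jaw": [-1,-1], "linear": [[-0.1,0.4,-0.1],[0,0,0]], "twist": [0,0]}}

```text
time: 26.3
ee_pos: [0.4885, -0.0245, 0.1907]
tool_rot: [0.788, -0.615, 0.0, -0.0]
contact_force: [0.1, -0.1, 0.1]
grip_width: 0.581
finger_force: 31.6
```

```bash
python3 st.py
```

```text
t 26.6 pos [ 0.4885 -0.0245  0.1907] yaw -75.92 F [ 0.1  -0.05 -0.72] M [-0.051 -0.019  0.016] grip 0.581 sd [0.45 0.67 0.45] [0.027 0.016 0.029]
```

Released again, so the nut is centred. I turn on to feel for the stop.

{"fn": "carry_out", "kwargs": {"jaw": [-1,-1], "linear": [[0,0,0],[0,0,0]], "twist": [1,0]}}

```text
time: 26.8
ee_pos: [0.4885, -0.0244, 0.1907]
tool_rot: [0.783, -0.622, 0.0, -0.0]
contact_force: [0.0, -1.0, -0.6]
grip_width: 0.58
finger_force: 31.5
```

```bash
python3 st.py
```

```text
Traceback (most recent call last):
  File "st.py", line 3, in <module>
    for _ in range(n): grab("wrist"); S.append(ctrl.get_state())
                       ~~~~^^^^^^^^^
  File "h.py", line 4, in grab
    f=ctrl.grab_frame(n); return {k:np.array(v) for k,v in f.items()}
ValueError: 200 camera calls are used up
```

The camera calls are used up, but the tray position is already known. From here I read the state only.

```bash
cat > rd.py <<'E'
from bench import ctrl; import numpy as np
s=ctrl.get_state(); q=s["tool_rot"]; print(s["time"],"pos",s["ee_pos"].round(4),"yaw",np.degrees(2*np.arctan2(q[1],q[0])).round(2),"F",s["contact_force"].round(2),"M",s["ft_torque"].round(3))
E
python3 rd.py
```

```text
26.9 pos [ 0.4885 -0.0244  0.1907] yaw -76.91 F [ 0.16  0.17 -1.49] M [-0.063 -0.097 -0.011]
```

{"fn": "carry_out", "kwargs": {"jaw": [-1,-1], "linear": [[0,0,0],[0,0,0]], "twist": [1,0]}}

```text
time: 27.1
ee_pos: [0.4884, -0.0245, 0.1907]
tool_rot: [0.778, -0.629, 0.0, 0.0]
contact_force: [0.2, -0.9, -1.8]
grip_width: 0.586
finger_force: 31.4
```

```bash
python3 rd.py
```

```text
27.1 pos [ 0.4884 -0.0245  0.1907] yaw -77.93 F [ 0.16 -0.92 -1.8 ] M [-0.077 -0.166  0.135]
```

{"fn": "carry_out", "kwargs": {"jaw": [-1], "linear": [[0,0,0]], "twist": [0]}}

```text
time: 27.2
ee_pos: [0.4884, -0.0244, 0.1907]
tool_rot: [0.778, -0.629, 0.0, -0.0]
contact_force: [1.2, -0.3, -1.2]
grip_width: 0.581
finger_force: 31.4
```

```bash
python3 rd.py
```

```text
27.2 pos [ 0.4884 -0.0244  0.1907] yaw -77.91 F [ 1.22 -0.32 -1.18] M [-0.101 -0.21   0.167]
```

{"fn": "carry_out", "kwargs": {"jaw": [-1], "linear": [[0,0,0]], "twist": [0]}}

```text
time: 27.3
ee_pos: [0.4884, -0.0245, 0.1907]
tool_rot: [0.778, -0.629, 0.0, -0.0]
contact_force: [0.9, 0.1, -1.5]
grip_width: 0.579
finger_force: 31.5
```

```bash
python3 rd.py
```

```text
27.3 pos [ 0.4884 -0.0245  0.1907] yaw -77.92 F [ 0.92  0.11 -1.49] M [-0.09  -0.209  0.236]
```

Clear hard stop: +0.2 N m at about 1.32 rad, with the rim at shoulder height. The nut went **fully home**, so it goes in the tray. Now I unscrew it, following the arc of its small in-hand offset.

{"fn": "carry_out", "kwargs": {"jaw": [-1,-1,-1,-1,-1,-1], "linear": [[0,-0.1,0],[0,-0.15,-0.1],[0,-0.15,-0.15],[0,-0.15,-0.35],[0,-0.15,-0.35],[0,0,0]], "twist": [-2,-4,-4,-4,-4,0]}}

```text
time: 27.9
ee_pos: [0.4887, -0.0242, 0.1916]
tool_rot: [0.866, -0.5, -0.0, -0.0]
contact_force: [0.4, -0.2, -1.0]
grip_width: 0.58
finger_force: 31.5
```

```bash
python3 rd.py
```

```text
27.9 pos [ 0.4887 -0.0242  0.1916] yaw -59.96 F [ 0.44 -0.23 -1.02] M [-0.059 -0.067  0.025]
```

{"fn": "carry_out", "kwargs": {"jaw": [-1,-1,-1,-1,-1,-1], "linear": [[0,-0.15,-0.35],[0,-0.15,-0.35],[0,-0.15,-0.35],[0,-0.15,-0.35],[0,-0.15,-0.35],[0,0,0]], "twist": [-4,-4,-4,-4,-4,0]}}

```text
time: 28.5
ee_pos: [0.4894, -0.0238, 0.1934]
tool_rot: [0.94, -0.342, -0.0, -0.0]
contact_force: [0.5, 0.5, -0.4]
grip_width: 0.582
finger_force: 31.5
```

```bash
python3 rd.py
```

```text
28.5 pos [ 0.4894 -0.0238  0.1934] yaw -40.03 F [ 0.52  0.5  -0.4 ] M [0.035 0.002 0.025]
```

{"fn": "carry_out", "kwargs": {"jaw": [-1,-1,-1,-1,-1,-1], "linear": [[0,-0.15,-0.35],[0,-0.15,-0.35],[0,-0.15,-0.35],[0,-0.15,-0.35],[0,-0.15,-0.35],[0,0,0]], "twist": [-4,-4,-4,-4,-4,0]}}

```text
time: 29.1
ee_pos: [0.4899, -0.0231, 0.1951]
tool_rot: [0.985, -0.174, -0.0, -0.0]
contact_force: [-0.4, -0.0, -0.7]
grip_width: 0.579
finger_force: 31.5
```

```bash
python3 rd.py
```

```text
29.1 pos [ 0.4899 -0.0231  0.1951] yaw -20.07 F [-0.4  -0.01 -0.7 ] M [-0.001 -0.016 -0.009]
```

{"fn": "carry_out", "kwargs": {"jaw": [-1,-1,-1,-1,-1,-1,-1,-1], "linear": [[0,-0.15,-0.1],[0,-0.15,0],[0,-0.15,0],[0,-0.15,0],[0,-0.05,0],[0,0,-0.5],[0,0,-1],[0,0,0]], "twist": [-4,-4,-4,-4,-1.5,0,0,0]}}

```text
time: 29.9
ee_pos: [0.4902, -0.0225, 0.1969]
tool_rot: [1.0, -0.022, 0.0, 0.0]
contact_force: [0.2, 0.1, -1.1]
grip_width: 0.576
finger_force: 31.5
```

```bash
python3 rd.py
```

```text
29.9 pos [ 0.4902 -0.0225  0.1969] yaw -2.49 F [ 0.22  0.09 -1.13] M [ 0.026 -0.005  0.011]
```

{"fn": "carry_out", "kwargs": {"jaw": [-1,-1,-1,-1,-1,-1,-1], "linear": [[0,0,-1.5],[0,0,-1.5],[0,0,-2],[0,0,-2],[0,0,-2],[0,0,-2],[0,0,0]], "twist": [0,0,0,0,0,0,0]}}

```text
time: 30.6
ee_pos: [0.4903, -0.0225, 0.2081]
tool_rot: [1.0, -0.021, 0.0, 0.0]
contact_force: [0.7, -0.1, -0.3]
grip_width: 0.574
finger_force: 31.5
```

```bash
python3 rd.py
```

```text
30.6 pos [ 0.4903 -0.0225  0.2081] yaw -2.42 F [ 0.71 -0.11 -0.27] M [ 0.021 -0.02   0.027]
```

{"fn": "carry_out", "kwargs": {"jaw": [-1,-1,-1,-1,-1,-1], "linear": [[0,0,-5],[0,0,-12],[0,0,-18],[0,0,-15],[0,0,-12],[0,0,0]], "twist": [0,0,0,0,0,0]}}

```text
time: 31.2
ee_pos: [0.4911, -0.0224, 0.2721]
tool_rot: [1.0, -0.021, 0.003, 0.0]
contact_force: [0.8, 0.3, -1.3]
grip_width: 0.581
finger_force: 31.5
```

```bash
python3 - <<'E'
from h import *
import pickle
for n,box in (("top",(190,275,165,250)),("scene",(190,310,240,340))):
    f=pickle.load(open(n+".pkl","rb")); h=cv2.cvtColor(f["pixels"],cv2.COLOR_BGR2HSV)
    m=((h[...,0]>8)&(h[...,0]<22)&(h[...,1]>100)&(h[...,2]>90)).astype(np.uint8); M=np.zeros_like(m); M[box[2]:box[3],box[0]:box[1]]=m[box[2]:box[3],box[0]:box[1]]
    c=max(cv2.findContours(M,cv2.RETR_EXTERNAL,cv2.CHAIN_APPROX_NONE)[0],key=cv2.contourArea)
    P=np.array([ray(f,*p,.011)[:2] for p in c[:,0].astype(float)]).astype(np.float32)*1000
    print(n,cv2.minAreaRect(P))
E
python3 rd.py
```

```text
top ((578.068603515625, 204.26861572265625), (128.67893981933594, 126.19528198242188), 82.64647674560547)
scene ((577.471923828125, 206.7249755859375), (128.78868103027344, 129.60519409179688), 82.7431640625)
31.2 pos [ 0.4911 -0.0224  0.2721] yaw -2.42 F [ 0.82  0.34 -1.25] M [ 0.052 -0.038 -0.013]
```

{"fn": "carry_out", "kwargs": {"jaw": [-1,-1,-1,-1,-1,-1,-1,-1,-1,-1,-1,-1,-1,-1,-1,-1,-1,-1,-1,-1], "linear": [[3,-10,0],[7,-20,0],[7,-20,0],[7,-20,0],[7,-20,0],[7,-20,0],[7,-20,0],[7,-20,0],[7,-20,0],[7,-20,0],[7,-20,0],[7,-20,0],[0,0,0],[0,0,10],[0,0,15],[0,0,15],[0,0,15],[0,0,15],[0,0,10],[0,0,0]], "twist": [0,0,0,0,0,0,0,0,0,0,0,0,0,0,0,0,0,0,0,0]}}

```text
time: 33.2
ee_pos: [0.5788, 0.2034, 0.1874]
tool_rot: [1.0, -0.021, -0.002, 0.001]
contact_force: [-0.0, 0.2, -0.6]
grip_width: 0.578
finger_force: 31.5
```

```bash
python3 rd.py
```

```text
33.2 pos [0.5788 0.2034 0.1874] yaw -2.43 F [-0.04  0.23 -0.57] M [-0.035 -0.036 -0.038]
```

{"fn": "carry_out", "kwargs": {"jaw": [-1,-1,-1,-1], "linear": [[0,0,1.2],[0,0,1],[0,0,0.8],[0,0,0]], "twist": [0,0,0,0]}}

```text
time: 33.6
ee_pos: [0.58, 0.204, 0.1872]
tool_rot: [1.0, -0.021, 0.0, -0.0]
contact_force: [-0.4, 0.0, -1.5]
grip_width: 0.579
finger_force: 31.5
```

{"fn": "carry_out", "kwargs": {"jaw": [-1,-1,-1], "linear": [[0,0,0.4],[0,0,0.4],[0,0,0]], "twist": [0,0,0]}}

```text
time: 33.9
ee_pos: [0.5798, 0.2039, 0.186]
tool_rot: [1.0, -0.021, 0.0, 0.0]
contact_force: [-0.8, -0.5, -1.5]
grip_width: 0.581
finger_force: 31.5
```

Still free at z = 0.186, so I lower further until the floor is felt.

{"fn": "carry_out", "kwargs": {"jaw": [-1,-1,-1,-1], "linear": [[0,0,0.6],[0,0,0.6],[0,0,0.4],[0,0,0]], "twist": [0,0,0,0]}}

```text
time: 34.3
ee_pos: [0.5797, 0.2039, 0.1842]
tool_rot: [1.0, -0.021, -0.0, 0.0]
contact_force: [-0.3, -0.5, -0.2]
grip_width: 0.58
finger_force: 31.5
```

{"fn": "carry_out", "kwargs": {"jaw": [-1,-1,-1], "linear": [[0,0,0.3],[0,0,0.3],[0,0,0]], "twist": [0,0,0]}}

```text
time: 34.6
ee_pos: [0.5798, 0.2039, 0.1838]
tool_rot: [1.0, -0.021, 0.0, -0.0]
contact_force: [0.5, -0.1, -0.9]
grip_width: 0.575
finger_force: 31.6
```

{"fn": "carry_out", "kwargs": {"jaw": [-1], "linear": [[0,0,0]], "twist": [0]}}

```text
time: 34.7
ee_pos: [0.5798, 0.2039, 0.1837]
tool_rot: [1.0, -0.021, 0.0, -0.0]
contact_force: [-0.1, -0.2, -1.1]
grip_width: 0.583
finger_force: 31.6
```

{"fn": "carry_out", "kwargs": {"jaw": [-1,-1,-1], "linear": [[0,0,0.4],[0,0,0],[0,0,0]], "twist": [0,0,0]}}

```text
time: 35.0
ee_pos: [0.5798, 0.2039, 0.1837]
tool_rot: [1.0, -0.021, 0.0, 0.0]
contact_force: [-1.2, -0.2, 2.6]
grip_width: 0.582
finger_force: 31.8
```

{"fn": "carry_out", "kwargs": {"jaw": [-1,-1,-1], "linear": [[0,0,0.4],[0,0,0],[0,0,0]], "twist": [0,0,0]}}

```text
time: 35.3
ee_pos: [0.5798, 0.2039, 0.1837]
tool_rot: [1.0, -0.021, 0.0, 0.0]
contact_force: [-3.6, -0.9, 5.3]
grip_width: 0.581
finger_force: 32.3
```

The nut stands on the tray floor (contact at z = 0.1837, as predicted). I ease off, open part way and retreat upward.

{"fn": "carry_out", "kwargs": {"jaw": [-1,0.2,0.3,0.4,0.45,0.45,0.45,0.45,0.45], "linear": [[0,0,-0.5],[0,0,0],[0,0,0],[0,0,0],[0,0,0],[0,0,0],[0,0,0],[0,0,0],[0,0,0]], "twist": [0,0,0,0,0,0,0,0,0]}}

```text
time: 36.2
ee_pos: [0.5798, 0.2039, 0.1834]
tool_rot: [1.0, -0.021, 0.0, -0.0]
contact_force: [0.4, 0.2, 0.2]
grip_width: 0.721
finger_force: 0.0
```

```bash
python3 rd.py
```

```text
36.2 pos [0.5798 0.2039 0.1834] yaw -2.42 F [0.4  0.25 0.16] M [-0.005 -0.052 -0.04 ]
```

{"fn": "carry_out", "kwargs": {"jaw": [0.45,0.45,0.45,0.45,0.45,0.45,0.45,0.45,0.45,0.45,0.45], "linear": [[0,0,-3],[0,0,-6],[0,0,-10],[0,0,-15],[0,0,-20],[0,0,-20],[0,0,-20],[0,0,-15],[0,0,-8],[0,0,0],[0,0,0]], "twist": [0,0,0,0,0,0,0,0,0,0,0]}}

```text
time: 37.3
ee_pos: [0.5796, 0.2038, 0.3003]
tool_rot: [1.0, -0.021, -0.0, 0.0]
contact_force: [0.9, -0.8, -0.4]
grip_width: 0.722
finger_force: 0.0
```

```bash
python3 rd.py; python3 -c "
from bench import ctrl
print(ctrl.job_done())"
```

```text
37.3 pos [0.5796 0.2038 0.3003] yaw -2.42 F [ 0.88 -0.82 -0.38] M [ 0.046 -0.01  -0.046]
the job is handed in; nothing more can be done
None
```

The nut turned fully home (hard stop felt at about 1.32 rad), so I unscrewed it, set it down in the square wooden tray and handed the job in at 37 s; camera calls had run out, so the final placing was checked by touch and position only.

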